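Swap the worn gear of a small gear drive

ROBOT

A 7-joint arm with a two-finger parallel gripper is mounted at the origin on a cart in front of the work surface, level with it; the furniture and walls round the work are solid. World frame = base frame: x ahead of the robot, y to its left, z up, the work surface at z = 0. Lengths are in m, angles in rad, forces in N, time in s.
With the tool pointing down it reaches from about 0.4 to 0.9 m from the base axis. Payload 5.6 kg.
Tool frame: the origin (TCP) lies on the front face of the gripper's body, between the roots of the fingers; the fingertips stand 88 mm ahead of it and the grasp point (between the pads) lies robot.tcp_to_grasp ahead of it (robot.tcp_to_grasp is the distance from the TCP to the grasp point, in m); z points along the fingers, y is the line along which they close (so a half turn about z gives the same grasp; the last joint's range is limited). The gripper opens to 92 mm and grips with 3 to 60 N. Pads are 20 mm wide; open, the fingers measure 128 mm over their backs; the gripper's body (75 mm by 189 mm) begins 69 mm behind the grasp point.
Start: joints at [1.19, 0.468, -0.012, 1.603, 0.006, 1.071, -0.056], TCP at [0.215, -0.613, 0.303] pointing down, gripper open.
Joint ranges: [-2.53, 2.53], [-0.31, 2.02], [-1.57, 1.55], [0.28, 2.44], [-1.29, 4.43], [0.15, 1.84], [-2.92, 2.92]. Speed limits (rad/s): [2.57, 2.57, 3.14, 3.14, 3.14, 3.14, 3.14].

INTERFACE

Orientations are given as a unit quaternion [w, x, y, z].
In Python, from workcell import sensors, optics, robot, nets gives the robot as it stands. The module is installed in compiled form; this text tells all that it offers.
- The arm moves only by the tool drive_tool, never from a script. Its argument "commands" is a list of rows, each a list of 7 numbers: the shift along the tool's x, y, z in m, then the turn, a rotation vector about the tool's x, y, z in degrees, then the gripper command: -1 is shut, 1 is fully open, values between are in proportion. In form: [[dx, dy, dz, wx, wy, wz, grip], ...]. A call has 1 to 20 rows; each row is the pose to reach, as a shift and turn from the pose commanded when the call began, along the tool's axes at that moment; what a row does not reach only later rows make up. A row lasts 1/10 s, in which the tool goes at most 50 mm and 8.59 degrees, less where a joint would pass 70% of its speed; a pose out of reach is approached as far as the arm can. A call with a gripper value outside its range is refused whole. The fingers move at their own pace and stop on an object; "force" is the grip in N (left out, the last holds). Time passes only in rows, so rows that repeat a pose let the fingers close. It gives the time, the measured TCP pose, the force, the opening and the grip force at its end, in the units of the state.
- sensors.sense(): the state, without advancing time (a new reading comes with each control period).
- optics.capture(name): name is "side" or "top" or "wrist"; returns the picture (400x640x3 uint8, red, green, blue); there is no depth.
- optics.camera_info(name): a dict with "K" (3x3 intrinsics, pixels), "k1" (the pictures are not rectified: a ray, as slopes to the right and down, at radius r is drawn at 1 + k1 r^2 times it, then the intrinsics apply), "pose" (4x4, takes a point from camera to world coordinates). Camera axes: x right, y down, z forward; pixel columns grow to the right and rows downward; lengths in m; the calibration is good to about 2 mm. A picture is of the moment at which its call begins: read the wrist's pose just before it. camera_info takes no time and is no camera call; for the wrist camera it gives the pose at the moment of the call.
- robot.sign_off(): hands the job in; it is judged then, once.
Trained networks look in the newest picture that a camera, given by its name, has taken for a name from the list of things; names that differ only in an ending like _2 or _b are one class to them, and where a whole thing is asked for, a point or a joint stands for the part that bears it (a point fixed in the world has none). Each returns a list of dicts, best first, with "score" (0 to 1); they miss things now and then, are a little off and sometimes report something else, mostly with a low value. They report only what shows in the picture. A call takes as long as a camera call.
- nets.masks_of(camera, name): "mask" (400x640 bool, what is visible of it) and "bbox" ([left, top, right, bottom] in pixels, round what is visible of it).
- nets.tip_of(camera, name): "position" ([row, column] in pixels: a listed point, or the origin of a listed thing).
The state is a dict: "t": time; "qpos": joint angles; "qvel": joint speeds; "joint_torque": joint torques, N m; "position": TCP position; "orientation": TCP orientation; "force": force on the tool from outside, world axes, zero at the start; "moment": the same for the moment, N m; "gripper_width": finger opening in m; "finger_force": force on a finger pad.
Only numpy, scipy, OpenCV 4.12 (cv2) and the standard library are available. Lean on these libraries where they do the work, as an engineer would, in place of code of your own. Each camera call takes 0.05 s, during which the arm holds its last target. There are 200 camera calls.

TASK

The off-white plastic gear on the little gear drive has broken teeth and must be swapped for the new brass gear. Take off the black knob and then the silver spacer sleeve and stand them side by side in the blue parts tray, lift the worn gear off and lay it flat, hub up, in the red scrap tray, then put the brass gear, hub up, on the shaft, turned so that its D-shaped bore fits the shaft's flat and it drops fully home on the gearbox. Finally put the spacer and then the knob back on, each fully down and released, without upsetting the brass gear or pushing about the lens, the red screwdriver and the tweezers that lie around.

Things in the scene. Friction and masses are not known exactly. Their poses are not given: they have to be found in the camera images.
- drive_unit: Fixed gear drive, 72 mm square gearbox, plate 100x80 mm, motor on +x side; origin on the shaft axis at bench level, z up. Gearbox top 32, gear seat 36 mm high. Shaft: 36 to 54 mm high D-shaped, 16 mm wide, its one flat 5 mm from the axis facing +x (motor, red paint mark); above it a round 10 mm spindle to 90 mm, coned tip. Starts with worn gear, spacer, knob stacked on it, in all 100 mm high
- retaining_knob: Black knurled knob, steel dot on top, 30 mm across, 22 mm high; origin at the centre of its underside, z up. Just slips on and off the spindle: blind bore from below 12.6 mm across, 14 mm deep. Home: underside on the spacer, 78 mm above the bench. 0.05 kg
- spacer: Silver aluminium sleeve, 28 mm across, 16 mm high, round through bore 12.6 mm; origin at the centre of its underside, z along its axis. Home: on the gear's hub, underside 62 mm above the bench. 0.04 kg
- worn_gear: Off-white plastic gear with broken teeth, at the start home on the shaft (underside 36 mm above the bench): toothed disc 56 mm across, 10 mm thick, on it a round hub 30 mm across up to 26 mm above the underside (grip the hub). Origin at the centre of the underside, z up through the hub. Its D bore fits the shaft's flat. 0.06 kg
- new_gear: Brass gear hub up on the bench, shape as the worn one: disc 56 mm across, 10 mm thick, hub 30 mm across to 26 mm height. Origin: centre of underside, z up. D bore 18.4 mm wide, its flat 6.2 mm from the axis on this body's +x side (red paint mark, set screw). Passes the spindle at any angle, the D part only when its x axis is within about 0.1 rad of the drive's x. 0.16 kg
- parts_tray: Blue rectangular parts tray, fixed to the bench: 120 mm (x) by 96 mm (y) outside, rim 21 mm high, walls 3 mm, inner floor 9 mm above the bench; origin under its centre at the bench. Holds two parts side by side along its x axis.
- scrap_tray: Red rectangular scrap tray, fixed to the bench: 110 mm (x) by 96 mm (y) outside, rim 22 mm high, walls 3 mm, inner floor 9 mm above the bench; origin under its centre at the bench.
- lens_barrel: Black camera lens unit standing loose on the bench behind the work, 46 mm across, 23 mm high; origin at the centre of its underside. To be left where it stands.
- red_driver: Thin precision screwdriver with a red handle lying loose, pointing about along world x, 135 mm long, 12 mm thick; origin under its middle. To be left where it lies.
- tweezers: Fine steel tweezers lying loose, pointing about along world x, 125 mm long, 15 mm wide, 9 mm high; origin under their middle. To be left where they lie.

How it is judged:
By the outcome, as a careful person would: the job done as asked, in the order asked, and still so for the second after the job is handed in, with the robot touching nothing.
It also fails if it takes over 144 s, if anything falls off the work surface, if the arm or the gripper's body presses on something with over 40 N, if the wrist force passes 120 N, or if a joint passes its speed limit or range.

## Working session

There is one attempt and no reset: what is moved stays moved. The work goes in short steps, Python scripts to look and compute and a tool call to move; the robot and the scene stay as the last step left them, time stands still between calls to the robot, and variables do not carry over. Pictures are saved under pics/ and viewed, at most 17 in all, crops included, and the job is handed in when it is done.

Besides the shell and the picture viewer there is one more tool, called after "Emit:" as a command line: name --pt "numbers of a row" for each row, then --argument value for the rest. drive_tool: Moves the arm, as the interface text tells. Its arguments: {"type":"object","properties":{"commands":{"type":"array"},"force":{"type":"number"}},"required":["commands"]}

```bash
mkdir -p pics; cat > h.py <<'E'
import numpy as np, cv2
from workcell import sensors, optics, robot, nets
from scipy.spatial.transform import Rotation as R
def save(cam,name):
    im=optics.capture(cam); cv2.imwrite(f'pics/{name}.png',im[:,:,::-1]); return im
def ray(ci,u,v):
    K=ci['K']; d=np.array([(u-K[0,2])/K[0,0],(v-K[1,2])/K[1,1]]); s=d.copy()
    for _ in range(20): s=d/(1+ci['k1']*(s@s))
    T=ci['pose']; w=T[:3,:3]@np.array([s[0],s[1],1]); return T[:3,3],w
def atz(ci,u,v,z):
    o,w=ray(ci,u,v); return o+w*(z-o[2])/w[2]
def proj(ci,p):
    T=np.linalg.inv(ci['pose']); c=T[:3,:3]@np.array(p)+T[:3,3]; s=c[:2]/c[2]; s=s*(1+ci['k1']*(s@s)); K=ci['K']
    return np.array([K[0,0]*s[0]+K[0,2],K[1,1]*s[1]+K[1,2]])
def Rt():
    q=sensors.sense()['orientation']; return R.from_quat([q[1],q[2],q[3],q[0]]).as_matrix()
E
python3 - <<'E'
from h import *
s=sensors.sense(); print({k:np.round(v,3) for k,v in s.items()}, robot.tcp_to_grasp); print(np.round(Rt(),3))
for c in ['top','side']:
    save(c,c+'0'); ci=optics.camera_info(c); print(c,np.round(ci['pose'],3),ci['K'],ci['k1'])
    for n in ['drive_unit','retaining_knob','spacer','worn_gear','new_gear','parts_tray','scrap_tray','lens_barrel','red_driver','tweezers']:
        m=nets.masks_of(c,n)[:1]; t=nets.tip_of(c,n)[:1]
        print(n,[(round(a['score'],2),a['bbox'],np.round(np.argwhere(a['mask']).mean(0),1)) for a in m],[(round(a['score'],2),np.round(a['position'],1), np.round(atz(ci,a['position'][1],a['position'][0],0),3)) for a in t])
E
```

```text
{'t': np.float64(0.0), 'qpos': array([ 1.19 ,  0.468, -0.012,  1.604,  0.006,  1.071, -0.056]), 'qvel': array([ 0.001,  0.001, -0.001,  0.001, -0.   ,  0.   ,  0.   ]), 'joint_torque': array([ 1.0000e-03, -5.2056e+01, -1.2000e-02, -2.4375e+01, -5.7000e-02,
        1.7000e-02,  0.0000e+00]), 'position': array([ 0.215, -0.613,  0.302]), 'orientation': array([-0.001,  0.986,  0.168, -0.   ]), 'force': array([ 0.271, -0.165, -0.432]), 'moment': array([ 0.019, -0.003,  0.001]), 'finger_force': np.float64(0.0), 'gripper_width': np.float64(0.092)} 0.0694
[[ 0.943  0.331 -0.001]
 [ 0.331 -0.943  0.002]
 [-0.    -0.002 -1.   ]]
top [[ 0.021 -0.995  0.094  0.452]
 [-1.    -0.019  0.016 -0.011]
 [-0.014 -0.094 -0.995  1.104]
 [ 0.     0.     0.     1.   ]] [[392.16882932   0.         322.75320541]
 [  0.         392.16882932 205.10878033]
 [  0.           0.           1.        ]] -0.08350026960532089
drive_unit [(0.69, [348.6, 216.1, 384.5, 258.5], array([234.3, 366.6]))] [(0.96, array([239. , 365.2]), array([ 0.463, -0.114,  0.   ]))]
retaining_knob [(0.55, [363.8, 232.2, 378.0, 246.5], array
[... 1920 characters left out ...]
ray([352.7, 324. ]))] [(0.56, array([351.2, 323.7]), array([ 0.473, -0.336,  0.   ]))]
parts_tray [(0.63, [253.4, 149.7, 300.2, 178.3], array([164.1, 275.8]))] [(0.67, array([168. , 276.6]), array([0.501, 0.284, 0.   ]))]
scrap_tray [(0.9, [262.7, 181.5, 313.0, 216.3], array([199. , 288.1]))] [(0.83, array([203.8, 289.2]), array([0.501, 0.102, 0.   ]))]
lens_barrel [(0.64, [332.8, 199.0, 347.2, 214.5], array([204.1, 342.2]))] [(0.59, array([208.6, 339.4]), array([0.622, 0.049, 0.   ]))]
red_driver [] [(0.62, array([188.3, 276. ]), array([0.48, 0.18, 0.  ]))]
tweezers [(0.74, [284.1, 295.9, 319.6, 307.1], array([303.4, 300.2]))] [(0.82, array([303.6, 313.9]), array([ 0.483, -0.23 ,  0.   ]))]
```

```bash
python3 - <<'E'
import cv2
import numpy as np
a=cv2.imread('pics/top0.png')[150:270,190:480]; b=cv2.imread('pics/side0.png')[140:380,230:380]
cv2.imwrite('pics/c1.png',cv2.resize(a,(783,324),interpolation=cv2.INTER_CUBIC))
cv2.imwrite('pics/c2.png',cv2.resize(b,None,fx=2.5,fy=2.5,interpolation=cv2.INTER_CUBIC))
E
```

```text
(no output)
```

View pics/c1.png

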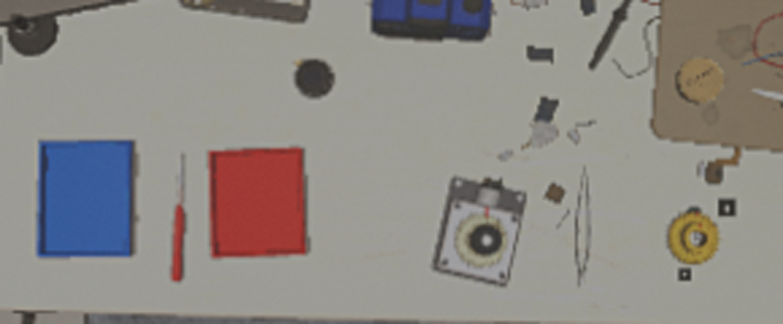

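View pics/c2.png

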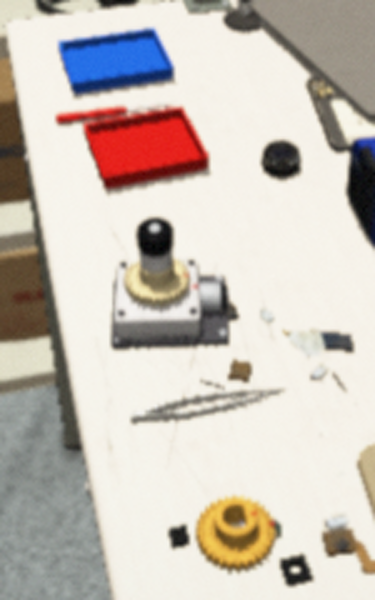

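The top view shows the drive at about (365,239) with a slight negative yaw, its motor toward +x. The brass gear is near (446,237), the trays at (222,223) and (284,225), and the tweezers at about (407,232) between drive and gear. Next I'll take close views with the wrist camera.

```bash
python3 - <<'E'
from h import *
s=sensors.sense(); ci=optics.camera_info('wrist'); r=Rt(); T=ci['pose']
print('cam in tool',np.round(r.T@(T[:3,3]-s['position']),3)); print(np.round(r.T@T[:3,:3],3), ci['K'][0],ci['k1'])
for g in [(0.40,-0.34,0.35)]:
    print(np.round(r.T@(np.array(g)-s['position']),3))
E
```

```text
cam in tool [ 0.073  0.    -0.081]
[[-0.001 -0.966 -0.259]
 [ 1.    -0.    -0.001]
 [ 0.001 -0.259  0.966]] [331.24349164   0.         315.91963446] -0.021670032445246304
[ 0.265 -0.197 -0.047]
```

```bash
cat >> h.py <<'E'
def go(x,y,z,yaw):
    "tool-frame shift+turn to world TCP pose (pointing down, tool x axis at yaw deg)"
    s=sensors.sense(); r=Rt(); d=r.T@(np.array([x,y,z])-s['position'])
    c,n=np.cos(np.radians(yaw)),np.sin(np.radians(yaw))
    Rg=np.array([[c,n,0],[n,-c,0],[0,0,-1]]); w=R.from_matrix(r.T@Rg).as_rotvec(degrees=True)
    print('go',np.round(d,4),np.round(w,2))
E
python3 -c "
from h import *
go(.473,-.34,.27,0)"
```

```text
go [ 0.3336 -0.1725  0.0326] [-0.    0.   19.35]
```

Emit:
drive_tool --pt "0.333 -0.173 0.032 0 0 19.35 1" --pt "0.333 -0.173 0.032 0 0 19.35 1" --pt "0.333 -0.173 0.032 0 0 19.35 1" --pt "0.333 -0.173 0.032 0 0 19.35 1" --pt "0.333 -0.173 0.032 0 0 19.35 1" --pt "0.333 -0.173 0.032 0 0 19.35 1" --pt "0.333 -0.173 0.032 0 0 19.35 1" --pt "0.333 -0.173 0.032 0 0 19.35 1" --pt "0.333 -0.173 0.032 0 0 19.35 1" --pt "0.333 -0.173 0.032 0 0 19.35 1" --pt "0.333 -0.173 0.032 0 0 19.35 1" --pt "0.333 -0.173 0.032 0 0 19.35 1"

```text
t: 3.3
position: [0.4711, -0.3414, 0.2708]
orientation: [0.0, 1.0, -0.002, -0.0]
force: [-0.2, -0.2, -0.8]
gripper_width: 0.0919
finger_force: 0.0
```

```bash
python3 - <<'E'
from h import *
ci=optics.camera_info('wrist'); im=save('wrist','w1')
for n in ['new_gear']:
    m=nets.masks_of('wrist',n)[:2]; t=nets.tip_of('wrist',n)[:2]
    for a in m: print(a['score'],a['bbox'],np.argwhere(a['mask']).mean(0))
    for a in t: v,u=a['position']; print(a['score'],a['position'],atz(ci,u,v,0))
    l,tt,rr,b=m[0]['bbox']
    print('disc ctr z=.01',atz(ci,(l+rr)/2,(tt+b)/2,.01), atz(ci,l,(tt+b)/2,.01),atz(ci,rr,(tt+b)/2,.01))
l,tt,rr,b=[int(x) for x in m[0]['bbox']]
print(l,tt,rr,b)
cv2.imwrite('pics/w1c.png',cv2.resize(im[max(0,tt-20):b+20,l-20:rr+20,::-1],None,fx=4,fy=4,interpolation=cv2.INTER_CUBIC)[:600,:800])
go(.463,-.115,.27,0)
E
```

```text
0.81 [291.3, 159.4, 343.3, 206.4] [180.48307362 316.48629769]
0.57 [184.8, 316.4] [ 0.46760813 -0.34196764  0.        ]
disc ctr z=.01 [ 0.47182159 -0.34291894  0.01      ] [ 0.47192485 -0.31553473  0.01      ] [ 0.4717235  -0.37030288  0.01      ]
291 159 343 206
go [-0.009  -0.2256  0.0007] [ 0.02  0.   -0.11]
```

View pics/w1c.png

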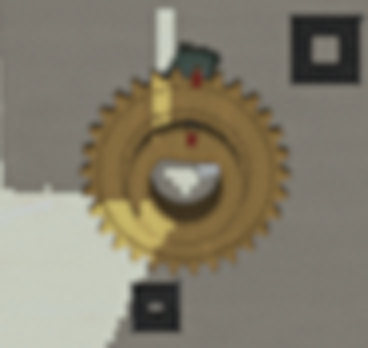

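Emit:
drive_tool --pt "0 -0.225 -0.03 0 0 0 1" --pt "0 -0.225 -0.03 0 0 0 1" --pt "0 -0.225 -0.03 0 0 0 1" --pt "0 -0.225 -0.03 0 0 0 1" --pt "0 -0.225 -0.03 0 0 0 1" --pt "0 -0.225 -0.03 0 0 0 1" --pt "0 -0.225 -0.03 0 0 0 1"

```text
t: 4.15
position: [0.4722, -0.1151, 0.301]
orientation: [0.0, 1.0, 0.0, 0.0]
force: [-0.5, -0.4, 0.4]
gripper_width: 0.0916
finger_force: 0.0
```

```bash
python3 - <<'E'
from h import *
im=cv2.imread('pics/w1.png')[:,:,::-1].astype(int)
def reds(im,box):
    l,t,r,b=box; s=im[t:b,l:r]; m=(s[...,0]>90)&(s[...,1]<0.5*s[...,0])&(s[...,2]<.6*s[...,0])
    n,lab,st,c=cv2.connectedComponentsWithStats(m.astype(np.uint8)); return [(st[i,4],np.round(c[i]+[l,t],1)) for i in range(1,n) if st[i,4]>1]
print(reds(im,(285,150,350,215)))
ci=optics.camera_info('wrist'); im=save('wrist','w2').astype(int)
for n in ['drive_unit','retaining_knob','worn_gear']:
    m=nets.masks_of('wrist',n)[:1]; t=nets.tip_of('wrist',n)[:1]
    for a in m: print(n,a['score'],a['bbox'],np.argwhere(a['mask']).mean(0))
    for a in t: v,u=a['position']; print('tip',a['score'],a['position'])
    if n=='retaining_knob': l,tt,rr,b=m[0]['bbox']; print(atz(ci,(l+rr)/2,(tt+b)/2,.1), atz(ci,l,200,.1),atz(ci,rr,200,.1),atz(ci,t[0]['position'][1],t[0]['position'][0],.078) if t else '')
print(reds(im,(230,80,420,300)))
cv2.imwrite('pics/w2c.png',cv2.resize(im[80:280,220:420,::-1].astype(np.uint8),None,fx=3,fy=3,interpolation=cv2.INTER_CUBIC))
E
```

```text
[(np.int32(4), array([319.5, 158.5])), (np.int32(3), array([318.3, 173.3]))]
drive_unit 0.6 [275.6, 126.1, 363.8, 224.3] [164.1344891  320.10218019]
retaining_knob 0.83 [297.0, 184.9, 335.9, 216.8] [202.09447983 318.5403397 ]
tip 0.63 [195.3, 318.2]
[ 0.46967581 -0.11570278  0.1       ] [ 0.47045637 -0.09857318  0.1       ] [ 0.47044507 -0.13283187  0.1       ] [ 0.46922328 -0.11738414  0.078     ]
worn_gear 0.73 [294.6, 166.8, 347.4, 212.3] [181.53920705 317.91894273]
tip 0.83 [190.5, 318.8]
[(np.int32(3), array([323.7, 167.7]))]
```

View pics/w2c.png

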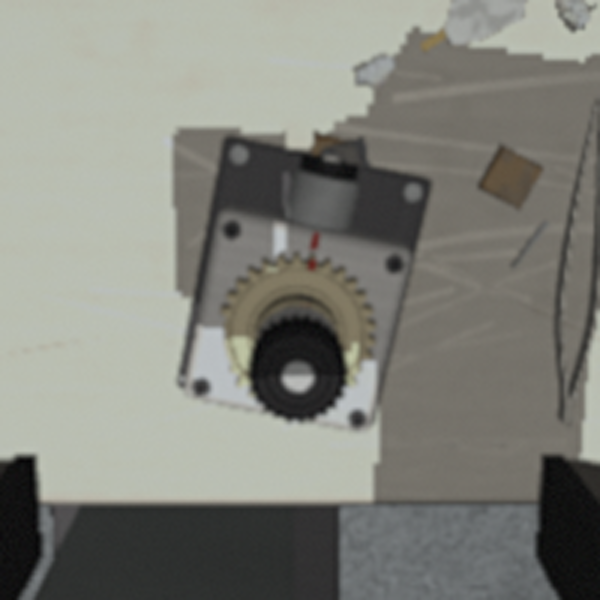

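The crop shows the black knob with its steel dot at (297,377). The gearbox screws are at (232,229), (395,263), (358,419) and (202,386), and the drive's red mark is at (315,245), so the yaw is about −12°.

```bash
python3 - <<'E'
from h import *
ci=optics.camera_info('wrist')
f=lambda c,z:atz(ci,220+c[0]/3,80+c[1]/3,z)[:2]
P=[f(c,.033) for c in [(232,229),(395,263),(358,419),(202,386)]]; print(np.round(P,4),np.mean(P,0))
ang=lambda v:np.degrees(np.arctan2(v[1],v[0]))
print([ang(P[0]-P[3]),ang(P[1]-P[2]),ang(P[0]-P[1])-90,ang(P[3]-P[2])-90])
print('dot',f((297,377),.1),'ring',f((299,369),.1)); 
print('red mark drive',[f((315,243),.032),f((312,265),.046)])
s=sensors.sense(); T=ci['pose'].copy(); T[:3,3]+=np.array([.4711,-.3414,.2708])-s['position']; ci['pose']=T
a=atz(ci,319.5,158.5,.01)[:2]; b=atz(ci,318.3,173.3,.026)[:2]; h=atz(ci,291+ (-20+186/4),159-20+165/4,.026)[:2]
print(a,b,'bore',h)
for c in ([.4718,-.3429],): print(ang(a-c),ang(b-c),np.linalg.norm(a-c),np.linalg.norm(b-c),ang(a-b))
E
```

```text
[[ 0.5    -0.0961]
 [ 0.4878 -0.1535]
 [ 0.4299 -0.1413]
 [ 0.4427 -0.0841]] [ 0.46508967 -0.11877151]
[np.float64(-11.761926931681925), np.float64(-11.854485362209584), np.float64(-11.942913645248339), np.float64(-12.61509408673109)]
dot [ 0.4650636  -0.11832775] ring [ 0.46750477 -0.11891527]
red mark drive [array([ 0.49484771, -0.12521957]), array([ 0.48934378, -0.12386644])]
[ 0.49753269 -0.34506371] [ 0.48494589 -0.34372139] bore [ 0.47789518 -0.34291564]
-4.80635372974972 -3.5753405677192744 0.025823501078703577 0.013171528526530486 -6.087298825975155
```

```bash
python3 -c "
from h import *
go(.465,-.1185,.168,-12)"
```

```text
go [-0.007   0.0028  0.1324] [1.00e-02 3.00e-02 1.19e+01]
```

Emit:
drive_tool --pt "-0.007 0.003 0.04 0 0 12 1" --pt "-0.007 0.003 0.06 0 0 12 1" --pt "-0.007 0.003 0.09 0 0 12 0" --pt "-0.007 0.003 0.115 0 0 12 0" --pt "-0.007 0.003 0.13 0 0 12 0" --pt "-0.007 0.003 0.13 0 0 12 0" --pt "-0.007 0.003 0.13 0 0 12 0" --pt "-0.007 0.003 0.13 0 0 12 -1" --pt "-0.007 0.003 0.13 0 0 12 -1" --pt "-0.007 0.003 0.13 0 0 12 -1" --pt "-0.007 0.003 0.13 0 0 12 -1" --pt "-0.007 0.003 0.13 0 0 12 -1" --pt "-0.007 0.003 0.13 0 0 12 -1" --pt "-0.007 0.003 0.13 0 0 12 -1" --force 15

```text
t: 5.9
position: [0.4657, -0.1179, 0.1714]
orientation: [0.0, 0.995, -0.105, 0.001]
force: [-1.1, -1.6, 6.8]
gripper_width: 0.0293
finger_force: 15.0
```

Emit:
drive_tool --pt "0 0 -0.015 0 0 0 -1" --pt "0 0 -0.04 0 0 0 -1" --pt "0 0 -0.08 0 0 0 -1" --pt "0 0 -0.12 0 0 0 -1" --pt "0 0 -0.12 0 0 0 -1"

```text
t: 6.4
position: [0.4676, -0.1181, 0.2955]
orientation: [0.001, 0.995, -0.105, 0.005]
force: [0.7, 0.7, -1.1]
gripper_width: 0.0295
finger_force: 15.0
```

```bash
python3 -c "
from h import *
s=sensors.sense();print(s['position'],s['force'],s['gripper_width'])
go(.5,.287,.28,0)"
```

```text
[ 0.46764674 -0.11805958  0.2955494 ] [ 0.67208545  0.685279   -1.0972495 ] 0.029508116600868245
go [-0.0527 -0.4029  0.015 ] [  0.07  -0.56 -12.  ]
```

Emit:
drive_tool --pt "-0.052 -0.403 0.01 0 0 -12 -1" --pt "-0.052 -0.403 0.01 0 0 -12 -1" --pt "-0.052 -0.403 0.01 0 0 -12 -1" --pt "-0.052 -0.403 0.01 0 0 -12 -1" --pt "-0.052 -0.403 0.01 0 0 -12 -1" --pt "-0.052 -0.403 0.01 0 0 -12 -1" --pt "-0.052 -0.403 0.01 0 0 -12 -1" --pt "-0.052 -0.403 0.01 0 0 -12 -1" --pt "-0.052 -0.403 0.01 0 0 -12 -1" --pt "-0.052 -0.403 0.01 0 0 -12 -1" --pt "-0.052 -0.403 0.01 0 0 -12 -1" --pt "-0.052 -0.403 0.01 0 0 -12 -1"

```text
t: 7.6
position: [0.4985, 0.2851, 0.2803]
orientation: [0.001, 1.0, -0.001, -0.0]
force: [0.8, -0.3, 0.2]
gripper_width: 0.0294
finger_force: 15.0
```

```bash
python3 - <<'E'
from h import *
ci=optics.camera_info('wrist'); s=sensors.sense(); print(s['position'],s['gripper_width']); im=save('wrist','w3')
for n in ['parts_tray','retaining_knob']:
    for a in nets.masks_of('wrist',n)[:1]:
        print(n,a['score'],a['bbox'])
        if n=='parts_tray':
            c=cv2.findContours(a['mask'].astype(np.uint8),0,1)[0]; c=max(c,key=len); q=cv2.boxPoints(cv2.minAreaRect(c)); print(q)
            P=np.array([atz(ci,u,v,.021)[:2] for u,v in q]); print(np.round(P,4),P.mean(0))
cv2.imwrite('pics/w3c.png',cv2.resize(im[:,:,::-1],(640,400)))
E
```

```text
[0.49854004 0.28512139 0.28028387] 0.02944907389010644
parts_tray 0.68 [263.4, 123.5, 357.6, 233.8]
[[262. 123.]
 [356. 123.]
 [356. 233.]
 [262. 233.]]
[[0.5611 0.3386]
 [0.5607 0.2444]
 [0.4436 0.2412]
 [0.4439 0.3439]] [0.50233099 0.29204966]
retaining_knob 0.67 [285.9, 222.3, 346.3, 285.1]
```

View pics/w3c.png

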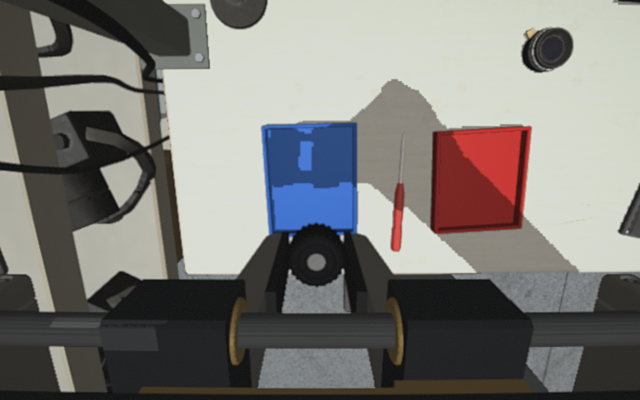

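The blue tray's rim spans (262,123) to (357,233) and the red tray's is about (433,127) to (531,231). The knob is held between the fingers.

Emit:
drive_tool --pt "0.031 -0.004 0.04 0 0 0 -1" --pt "0.031 -0.004 0.09 0 0 0 -1" --pt "0.031 -0.004 0.13 0 0 0 -1" --pt "0.031 -0.004 0.16 0 0 0 -1" --pt "0.031 -0.004 0.17 0 0 0 -1" --pt "0.031 -0.004 0.177 0 0 0 -1" --pt "0.031 -0.004 0.177 0 0 0 -1" --pt "0.031 -0.004 0.177 0 0 0 -1"

```text
t: 8.55
position: [0.5301, 0.2918, 0.1053]
orientation: [-0.001, 1.0, -0.0, 0.001]
force: [0.0, -0.2, -0.2]
gripper_width: 0.0294
finger_force: 15.0
```

Emit:
drive_tool --pt "0 0 0.001 0 0 0 -1" --pt "0 0 0.002 0 0 0 -1" --pt "0 0 0.002 0 0 0 -1"

```text
t: 8.85
position: [0.5296, 0.2915, 0.1025]
orientation: [-0.0, 1.0, -0.0, 0.001]
force: [0.0, -0.7, 2.3]
gripper_width: 0.0295
finger_force: 15.0
```

Contact. Release slightly, then rise.

Emit:
drive_tool --pt "0 0 0 0 0 0 -0.13" --pt "0 0 0 0 0 0 -0.13" --pt "0 0 0 0 0 0 -0.13" --pt "0 0 -0.02 0 0 0 -0.13" --pt "0 0 -0.05 0 0 0 -0.13" --pt "0 0 -0.1 0 0 0 -0.13" --pt "0 0 -0.15 0 0 0 -0.13" --pt "0 0 -0.18 0 0 0 -0.13" --pt "0 0 -0.18 0 0 0 -0.13"

```text
t: 9.75
position: [0.5309, 0.2927, 0.287]
orientation: [-0.002, 1.0, -0.0, 0.004]
force: [-0.1, -0.3, -0.5]
gripper_width: 0.0401
finger_force: 0.0
```

```bash
python3 - <<'E'
from h import *
ci=optics.camera_info('wrist'); im=save('wrist','w4')
for n in ['parts_tray','retaining_knob','scrap_tray','red_driver']:
    for a in nets.masks_of('wrist',n)[:1]:
        l,t,r,b=a['bbox'];z={'p':.021,'r':.031,'s':.022}[n[0]]; print(n,a['score'],a['bbox'],np.round([atz(ci,l,t,z),atz(ci,r,b,z),atz(ci,(l+r)/2,(t+b)/2,z)],4).tolist())
go(.4655,-.1185,.25,-12)
E
```

```text
parts_tray 0.81 [272.7, 154.6, 365.2, 265.6] [[0.563, 0.3392, 0.021], [0.4366, 0.2377, 0.021], [0.5026, 0.2906, 0.021]]
retaining_knob 0.81 [304.3, 171.9, 332.2, 199.9] [[0.5464, 0.3058, 0.031], [0.5166, 0.2767, 0.031], [0.5317, 0.2914, 0.031]]
scrap_tray 0.95 [432.8, 157.2, 529.7, 260.0] [[0.5605, 0.1716, 0.022], [0.4437, 0.05, 0.022], [0.5047, 0.1136, 0.022]]
red_driver 0.78 [398.4, 169.8, 408.3, 269.4] [[0.5486, 0.209, 0.031], [0.4368, 0.191, 0.031], [0.495, 0.2004, 0.031]]
go [-0.0629  0.4092  0.0307] [ 0.11  0.16 12.  ]
```

Emit:
drive_tool --pt "-0.063 0.409 0.02 0 0 12 0" --pt "-0.063 0.409 0.02 0 0 12 0" --pt "-0.063 0.409 0.02 0 0 12 0" --pt "-0.063 0.409 0.02 0 0 12 0" --pt "-0.063 0.409 0.02 0 0 12 0" --pt "-0.063 0.409 0.02 0 0 12 0" --pt "-0.063 0.409 0.02 0 0 12 0" --pt "-0.063 0.409 0.02 0 0 12 0" --pt "-0.063 0.409 0.02 0 0 12 0" --pt "-0.063 0.409 0.02 0 0 12 0" --pt "-0.063 0.409 0.02 0 0 12 0" --pt "-0.063 0.409 0.02 0 0 12 0"

```text
t: 11.2
position: [0.4664, -0.1159, 0.2612]
orientation: [-0.0, 0.995, -0.103, -0.0]
force: [0.1, -0.1, -0.0]
gripper_width: 0.0459
finger_force: 0.0
```

```bash
python3 - <<'E'
from h import *
ci=optics.camera_info('wrist'); im=save('wrist','w5'); s=sensors.sense(); print(s['position'])
for n in ['spacer','worn_gear']:
    for a in nets.masks_of('wrist',n)[:1]:
        l,t,r,b=a['bbox']; print(n,a['score'],a['bbox'])
u,v=proj(ci,(.4655,-.1185,.09)); print(u,v)
x,y=int(u)-45,int(v)-70
cv2.imwrite('pics/w5c.png',cv2.resize(im[y:y+110,x:x+90,::-1],None,fx=5,fy=5,interpolation=cv2.INTER_CUBIC)); print(x,y)
E
```

```text
[ 0.46645291 -0.11585253  0.26136764]
spacer 0.63 [300.0, 182.0, 336.2, 219.5]
worn_gear 0.73 [288.8, 164.5, 347.9, 228.1]
319.5547678271956 207.4966832613384
274 137
```

View pics/w5c.png

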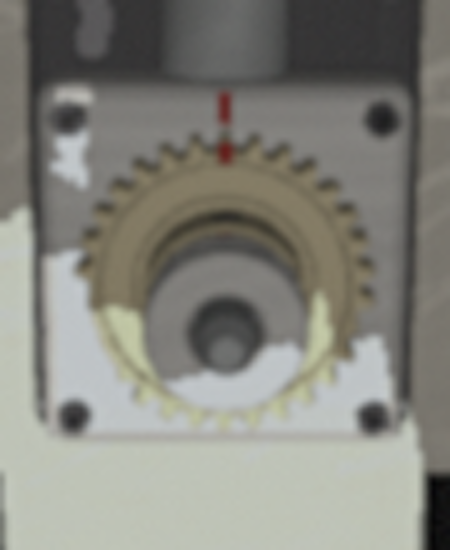

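The spindle tip is at (224,352) in the crop and the red marks are at (225,105) and (225,152). The gearbox edges are square to the picture, so yaw −12° and the axis estimate both hold.

```bash
python3 -c "
from h import *
ci=optics.camera_info('wrist');print(atz(ci,318.8,207.4,.09))
go(.4655,-.118,.153,-12)"
```

```text
[ 0.4657726  -0.11843402  0.09      ]
go [-0.0006  0.0019  0.1086] [-0.02  0.01  0.15]
```

Emit:
drive_tool --pt "-0.0005 0.002 0.04 0 0 0 0" --pt "-0.0005 0.002 0.07 0 0 0 0" --pt "-0.0005 0.002 0.095 0 0 0 0" --pt "-0.0005 0.002 0.108 0 0 0 0" --pt "-0.0005 0.002 0.108 0 0 0 0" --pt "-0.0005 0.002 0.108 0 0 0 0"

```text
t: 11.95
position: [0.4659, -0.1193, 0.1543]
orientation: [0.0, 0.995, -0.104, 0.0]
force: [0.4, 0.7, 0.0]
gripper_width: 0.0462
finger_force: 0.0
```

Emit:
drive_tool --pt "0 0 0 0 0 0 -1" --pt "0 0 0 0 0 0 -1" --pt "0 0 0 0 0 0 -1" --pt "0 0 0 0 0 0 -1" --pt "0 0 0 0 0 0 -1" --pt "0 0 -0.01 0 0 0 -1" --pt "0 0 -0.03 0 0 0 -1" --pt "0 0 -0.06 0 0 0 -1" --pt "0 0 -0.1 0 0 0 -1" --pt "0 0 -0.12 0 0 0 -1" --pt "0 0 -0.12 0 0 0 -1"

```text
t: 13.05
position: [0.4665, -0.1201, 0.2771]
orientation: [0.001, 0.994, -0.105, 0.003]
force: [0.1, 0.2, 0.2]
gripper_width: 0.0272
finger_force: 15.0
```

```bash
python3 -c "
from h import *
go(.4735,.2905,.27,0)"
```

```text
go [-0.0787 -0.4031  0.0063] [  0.08  -0.35 -12.02]
```

Emit:
drive_tool --pt "-0.079 -0.403 0.006 0 0 -12 -1" --pt "-0.079 -0.403 0.006 0 0 -12 -1" --pt "-0.079 -0.403 0.006 0 0 -12 -1" --pt "-0.079 -0.403 0.006 0 0 -12 -1" --pt "-0.079 -0.403 0.006 0 0 -12 -1" --pt "-0.079 -0.403 0.006 0 0 -12 -1" --pt "-0.079 -0.403 0.006 0 0 -12 -1" --pt "-0.079 -0.403 0.006 0 0 -12 -1" --pt "-0.079 -0.403 0.006 0 0 -12 -1" --pt "-0.079 -0.403 0.006 0 0 -12 -1" --pt "-0.079 -0.403 0.006 0 0 -12 -1" --pt "-0.079 -0.403 0.006 0 0 -12 -1" --pt "-0.079 -0.403 0.006 0 0 -12 -1"

```text
t: 14.35
position: [0.4723, 0.2891, 0.2677]
orientation: [0.001, 1.0, -0.001, 0.0]
force: [0.4, 0.6, -0.8]
gripper_width: 0.0275
finger_force: 15.0
```

```bash
python3 -c "
from h import *
print(sensors.sense()['gripper_width']);go(.4735,.2905,.102,0)"
```

```text
0.02753216789232231
go [ 0.0012 -0.0016  0.1657] [ 0.06 -0.01 -0.17]
```

Emit:
drive_tool --pt "0.001 -0.001 0.05 0 0 0 -1" --pt "0.001 -0.001 0.1 0 0 0 -1" --pt "0.001 -0.001 0.14 0 0 0 -1" --pt "0.001 -0.001 0.155 0 0 0 -1" --pt "0.001 -0.001 0.162 0 0 0 -1" --pt "0.001 -0.001 0.164 0 0 0 -1" --pt "0.001 -0.001 0.166 0 0 0 -1" --pt "0.001 -0.001 0.167 0 0 0 -1" --pt "0.001 -0.001 0.167 0 0 0 -1"

```text
t: 15.25
position: [0.4733, 0.2923, 0.1018]
orientation: [-0.0, 1.0, -0.0, 0.001]
force: [0.3, 1.3, 0.4]
gripper_width: 0.0271
finger_force: 15.0
```

Emit:
drive_tool --pt "0 0 0.001 0 0 0 -1" --pt "0 0 0.002 0 0 0 -1" --pt "0 0 0.002 0 0 0 -1"

```text
t: 15.55
position: [0.4734, 0.2924, 0.1014]
orientation: [0.0, 1.0, -0.0, 0.001]
force: [-3.9, -3.9, 18.3]
gripper_width: 0.0276
finger_force: 15.0
```

Emit:
drive_tool --pt "0 0 -0.002 0 0 0 -1" --pt "0 0 -0.002 0 0 0 -0.15" --pt "0 0 -0.002 0 0 0 -0.15" --pt "0 0 -0.002 0 0 0 -0.15" --pt "0 0 -0.02 0 0 0 -0.15" --pt "0 0 -0.06 0 0 0 -0.15" --pt "0 0 -0.11 0 0 0 -0.15" --pt "0 0 -0.16 0 0 0 -0.15" --pt "0 0 -0.16 0 0 0 -0.15"

```text
t: 16.45
position: [0.4753, 0.2943, 0.2653]
orientation: [-0.003, 1.0, 0.0, 0.005]
force: [1.0, 0.0, 0.3]
gripper_width: 0.0389
finger_force: 0.0
```

```bash
python3 - <<'E'
from h import *
ci=optics.camera_info('wrist'); im=save('wrist','w6')
for n in ['spacer','retaining_knob']:
    for a in nets.masks_of('wrist',n)[:1]:
        l,t,r,b=a['bbox'];z={'s':.025,'r':.031}[n[0]]; print(n,a['score'],a['bbox'],np.round([atz(ci,l,t,z),atz(ci,r,b,z),atz(ci,(l+r)/2,(t+b)/2,z)],4).tolist())
go(.4655,-.118,.26,-12)
E
```

```text
spacer 0.84 [304.9, 175.8, 334.0, 207.7] [[0.4901, 0.3067, 0.025], [0.4575, 0.2776, 0.025], [0.474, 0.2923, 0.025]]
retaining_knob 0.67 [304.4, 121.5, 335.4, 149.6] [[0.5423, 0.3065, 0.031], [0.5163, 0.2773, 0.031], [0.5294, 0.292, 0.031]]
go [-0.0069  0.4096 -0.0016] [ 0.05  0.03 11.99]
```

Emit:
drive_tool --pt "-0.007 0.41 0 0 0 12 0" --pt "-0.007 0.41 0 0 0 12 0" --pt "-0.007 0.41 0 0 0 12 0" --pt "-0.007 0.41 0 0 0 12 0" --pt "-0.007 0.41 0 0 0 12 0" --pt "-0.007 0.41 0 0 0 12 0" --pt "-0.007 0.41 0 0 0 12 0" --pt "-0.007 0.41 0 0 0 12 0" --pt "-0.007 0.41 0 0 0 12 0" --pt "-0.007 0.41 0 0 0 12 0" --pt "-0.007 0.41 0 0 0 12 0" --pt "-0.007 0.41 0 0 0 12 0" --pt "-0.007 0.41 0 0 0 12 0"

```text
t: 17.9
position: [0.4659, -0.1162, 0.2584]
orientation: [-0.0, 0.995, -0.103, -0.0]
force: [-1.2, -0.3, -0.7]
gripper_width: 0.0462
finger_force: 0.0
```

```bash
python3 -c "
from h import *
go(.4655,-.118,.137,-12)"
```

```text
go [0.     0.0019 0.1214] [-0.02  0.03  0.18]
```

Emit:
drive_tool --pt "0 0.0015 0.04 0 0 0 0" --pt "0 0.0015 0.08 0 0 0 0" --pt "0 0.0015 0.105 0 0 0 0" --pt "0 0.0015 0.115 0 0 0 0" --pt "0 0.0015 0.121 0 0 0 0" --pt "0 0.0015 0.121 0 0 0 0" --pt "0 0.0015 0.121 0 0 0 0"

```text
t: 18.6
position: [0.4663, -0.1194, 0.1387]
orientation: [0.0, 0.995, -0.104, 0.001]
force: [-0.4, 0.0, 0.3]
gripper_width: 0.0462
finger_force: 0.0
```

Emit:
drive_tool --pt "0 -0.001 0 0 0 0 -1" --pt "0 -0.001 0 0 0 0 -1" --pt "0 -0.001 0 0 0 0 -1" --pt "0 -0.001 0 0 0 0 -1" --pt "0 -0.001 0 0 0 0 -1" --pt "0 -0.001 -0.005 0 0 0 -1" --pt "0 -0.001 -0.015 0 0 0 -1" --pt "0 -0.001 -0.03 0 0 0 -1" --pt "0 -0.001 -0.05 0 0 0 -1" --pt "0 -0.001 -0.08 0 0 0 -1" --pt "0 -0.001 -0.11 0 0 0 -1" --pt "0 -0.001 -0.14 0 0 0 -1" --pt "0 -0.001 -0.14 0 0 0 -1" --force 20

```text
t: 19.9
position: [0.4675, -0.1188, 0.282]
orientation: [0.001, 0.995, -0.105, 0.004]
force: [0.2, 0.3, -0.7]
gripper_width: 0.0294
finger_force: 20.0
```

```bash
python3 -c "
from h import *
go(.5035,.1125,.27,0)"
```

```text
go [-0.013  -0.2337  0.0118] [  0.07  -0.45 -12.01]
```

Emit:
drive_tool --pt "-0.013 -0.234 0.012 0 0 -12 -1" --pt "-0.013 -0.234 0.012 0 0 -12 -1" --pt "-0.013 -0.234 0.012 0 0 -12 -1" --pt "-0.013 -0.234 0.012 0 0 -12 -1" --pt "-0.013 -0.234 0.012 0 0 -12 -1" --pt "-0.013 -0.234 0.012 0 0 -12 -1" --pt "-0.013 -0.234 0.012 0 0 -12 -1" --pt "-0.013 -0.234 0.012 0 0 -12 -1" --pt "-0.013 -0.234 0.06 0 0 -12 -1" --pt "-0.013 -0.234 0.11 0 0 -12 -1" --pt "-0.013 -0.234 0.145 0 0 -12 -1" --pt "-0.013 -0.234 0.16 0 0 -12 -1" --pt "-0.013 -0.234 0.165 0 0 -12 -1" --pt "-0.013 -0.234 0.168 0 0 -12 -1" --pt "-0.013 -0.234 0.168 0 0 -12 -1"

```text
t: 21.4
position: [0.5009, 0.1111, 0.111]
orientation: [0.001, 1.0, -0.001, -0.001]
force: [-3.2, -1.1, 4.4]
gripper_width: 0.0293
finger_force: 20.0
```

Already touching; release and rise.

Emit:
drive_tool --pt "0 0 0 0 0 0 0" --pt "0 0 0 0 0 0 0" --pt "0 0 0 0 0 0 0" --pt "0 0 -0.01 0 0 0 0" --pt "0 0 -0.05 0 0 0 0" --pt "0 0 -0.1 0 0 0 0" --pt "0 0 -0.15 0 0 0 0" --pt "0 0 -0.15 0 0 0 0"

```text
t: 22.2
position: [0.5048, 0.1144, 0.2669]
orientation: [-0.001, 1.0, 0.0, 0.007]
force: [-0.4, -0.3, -0.0]
gripper_width: 0.0459
finger_force: 0.0
```

```bash
python3 - <<'E'
from h import *
ci=optics.camera_info('wrist'); im=save('wrist','w7')
for n in ['worn_gear']:
    for a in nets.masks_of('wrist',n)[:1]:
        l,t,r,b=a['bbox'];z=.019; print(n,a['score'],a['bbox'],np.round([atz(ci,l,t,z),atz(ci,r,b,z),atz(ci,(l+r)/2,(t+b)/2,z)],4).tolist())
cv2.imwrite('pics/w7c.png',im[60:280,220:480,::-1])
go(.472,-.342,.24,-5)
E
```

```text
worn_gear 0.71 [294.0, 167.9, 347.0, 221.8] [[0.5269, 0.137, 0.019], [0.4703, 0.0826, 0.019], [0.4992, 0.1104, 0.019]]
go [-0.0301  0.4551  0.0212] [-0.02 -0.2   4.99]
```

View pics/w7c.png

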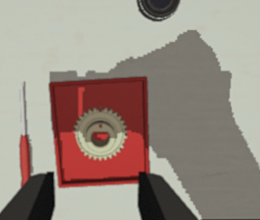

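The worn gear lies flat, hub up, in the red tray at crop (101,134). Next is the brass gear.

Emit:
drive_tool --pt "-0.03 0.455 0.0 0 0 5 0" --pt "-0.03 0.455 0.0 0 0 5 0" --pt "-0.03 0.455 0.0 0 0 5 0" --pt "-0.03 0.455 0.0 0 0 5 0" --pt "-0.03 0.455 0.0 0 0 5 0" --pt "-0.03 0.455 0.0 0 0 5 0" --pt "-0.03 0.455 0.0 0 0 5 0" --pt "-0.03 0.455 0.02 0 0 5 0" --pt "-0.03 0.455 0.04 0 0 5 0.2" --pt "-0.03 0.455 0.06 0 0 5 0.2" --pt "-0.03 0.455 0.06 0 0 5 0.2" --pt "-0.03 0.455 0.06 0 0 5 0.2" --pt "-0.03 0.455 0.06 0 0 5 0.2"

```text
t: 23.6
position: [0.4725, -0.3402, 0.2002]
orientation: [-0.0, 0.999, -0.042, 0.0]
force: [0.6, 0.1, -0.0]
gripper_width: 0.0553
finger_force: 0.0
```

```bash
python3 - <<'E'
from h import *
ci=optics.camera_info('wrist'); im=save('wrist','w8'); s=sensors.sense(); print(s['position'])
a=nets.masks_of('wrist','new_gear')[0]; l,t,r,b=a['bbox']; print(a['score'],a['bbox'],atz(ci,(l+r)/2,(t+b)/2,.01),atz(ci,l,(t+b)/2,.01),atz(ci,r,(t+b)/2,.01))
x,y=int(l)-10,int(t)-10; print(x,y)
s=im[y:int(b)+10,x:int(r)+10]
cv2.imwrite('pics/w8c.png',cv2.resize(s[:,:,::-1],None,fx=5,fy=5,interpolation=cv2.INTER_CUBIC)[:600])
q=s.astype(int); m=(q[...,0]>90)&(q[...,1]<.5*q[...,0])&(q[...,2]<.6*q[...,0])
n,lab,st,c=cv2.connectedComponentsWithStats(m.astype(np.uint8)); print(st[1:,4],c[1:]+[x,y])
E
```

```text
[ 0.47268938 -0.3403356   0.20068047]
0.98 [289.4, 168.4, 350.4, 231.4] [ 0.47334288 -0.34353935  0.01      ] [ 0.47553801 -0.31779126  0.01      ] [ 0.47114844 -0.36928315  0.01      ]
279 158
[9 6] [[319.88888889 171.33333333]
 [319.5        191.        ]]
```

View pics/w8c.png

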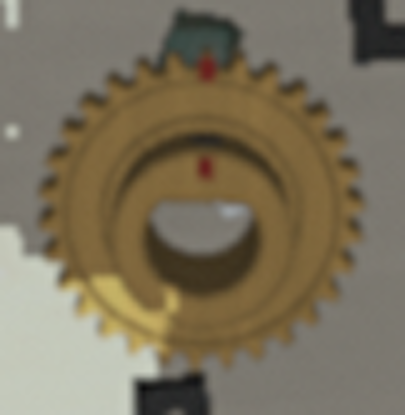

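The brass gear's marks are at (207,68) and (205,167), with the disc centre at column 202 or so.

```bash
python3 - <<'E'
from h import *
ci=optics.camera_info('wrist')
a=atz(ci,319.9,171.3,.01)[:2]; b=atz(ci,319.5,191,.026)[:2]
hub=np.array([atz(ci,279+c/5,158+216/5,.026)[:2] for c in (114,286)]).mean(0); print('hub',hub)
ang=lambda v:np.degrees(np.arctan2(v[1],v[0]))
for c in ([.4733,-.3434],[.4725,-.3430]): print(ang(a-c),ang(b-c),np.linalg.norm(a-c),np.linalg.norm(b-c))
r=Rt(); print(ang(r[:2,0]))
L,Rr=[atz(ci,279+u/5,158+v/5,.026)[:2] for u,v in ((152,203),(250,207))]; print('flat',ang(L-Rr)-90)
go(.4733,-.3432,.103,-6.5)
E
```

```text
hub [ 0.47673947 -0.34347978]
-6.321526335699313 -5.688390706878025 0.02485641407868351 0.011813618120872733
-7.011572147215201 -7.1318154945815015 0.025697456555482064 0.012653341001677516
-4.859065366652122
flat -7.306675082030637
go [0.0007 0.0025 0.0979] [ 0.02 -0.1   1.64]
```

Emit:
drive_tool --pt "0.0005 0.0025 0.04 0 0 1.6 0.2" --pt "0.0005 0.0025 0.07 0 0 1.6 0.2" --pt "0.0005 0.0025 0.09 0 0 1.6 0.2" --pt "0.0005 0.0025 0.098 0 0 1.6 0.2" --pt "0.0005 0.0025 0.098 0 0 1.6 0.2" --pt "0.0005 0.0025 0.098 0 0 1.6 0.2" --pt "0.0005 0.0025 0.098 0 0 1.6 -1" --pt "0.0005 0.0025 0.098 0 0 1.6 -1" --pt "0.0005 0.0025 0.098 0 0 1.6 -1" --pt "0.0005 0.0025 0.098 0 0 1.6 -1" --pt "0.0005 0.0025 0.098 0 0 1.6 -1" --pt "0.0005 0.0025 0.098 0 0 1.6 -1" --pt "0.0005 0.0025 0.098 0 0 1.6 -1" --force 25

```text
t: 25.0
position: [0.4722, -0.3444, 0.1023]
orientation: [0.0, 0.998, -0.058, 0.0]
force: [-0.4, 2.0, 6.2]
gripper_width: 0.0291
finger_force: 25.0
```

Emit:
drive_tool --pt "0 0 -0.02 0 0 0 -1" --pt "0 0 -0.06 0 0 0 -1" --pt "0 0 -0.11 0 0 0 -1" --pt "0 0 -0.16 0 0 0 -1" --pt "0 0 -0.18 0 0 0 -1" --pt "0 0 -0.18 0 0 0 -1" --pt "0 0 -0.18 0 0 0 -1"

```text
t: 25.7
position: [0.4712, -0.3442, 0.2805]
orientation: [-0.0, 0.998, -0.058, -0.001]
force: [-0.9, 0.2, -2.1]
gripper_width: 0.029
finger_force: 25.0
```

```bash
python3 - <<'E'
from h import *
ci=optics.camera_info('wrist'); im=save('wrist','w9'); s=sensors.sense(); r=Rt(); p=s['position']
print(p,s['gripper_width'],np.degrees(np.arctan2(r[1,0],r[0,0])))
g=p+r[:,2]*.0762; u,v=proj(ci,g); print('hub top expected',u,v)
x,y=int(u)-75,int(v)-80; q=im[y:y+130,x:x+150]; print(x,y)
cv2.imwrite('pics/w9c.png',cv2.resize(q[:,:,::-1],None,fx=4,fy=4,interpolation=cv2.INTER_CUBIC))
q=q.astype(int); m=(q[...,0]>80)&(q[...,1]<.5*q[...,0])&(q[...,2]<.6*q[...,0])
n,lab,st,c=cv2.connectedComponentsWithStats(m.astype(np.uint8)); print(st[1:,4],c[1:]+[x,y])
go(.4655,-.1185,.27,-12)
E
```

```text
[ 0.47084247 -0.34389172  0.27952052] 0.02936156277534198 -6.6074237964874465
hub top expected 315.1095418302356 258.5608104395688
240 178
[23 19] [[316.26086957 202.43478261]
 [316.31578947 235.84210526]]
go [-0.0312 -0.2233  0.01  ] [-0.08  0.19  5.39]
```

View pics/w9c.png

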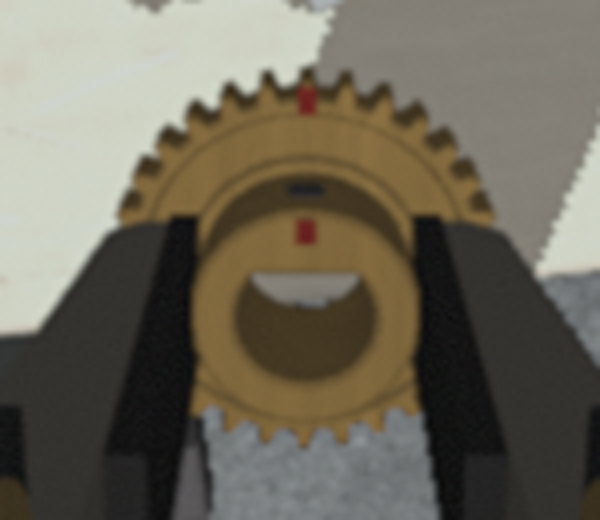

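The brass gear is held level. Its red marks at crop (308,100) and (306,232) line up with the hub centre at column 306, so the gear's x axis matches the tool's x axis.

Emit:
drive_tool --pt "-0.031 -0.223 0.01 0 0 5.4 -1" --pt "-0.031 -0.223 0.01 0 0 5.4 -1" --pt "-0.031 -0.223 0.01 0 0 5.4 -1" --pt "-0.031 -0.223 0.01 0 0 5.4 -1" --pt "-0.031 -0.223 0.01 0 0 5.4 -1" --pt "-0.031 -0.223 0.01 0 0 5.4 -1" --pt "-0.031 -0.223 0.02 0 0 5.4 -1" --pt "-0.031 -0.223 0.04 0 0 5.4 -1" --pt "-0.031 -0.223 0.05 0 0 5.4 -1" --pt "-0.031 -0.223 0.05 0 0 5.4 -1" --pt "-0.031 -0.223 0.05 0 0 5.4 -1"

```text
t: 26.85
position: [0.4666, -0.1201, 0.2312]
orientation: [-0.0, 0.994, -0.105, -0.001]
force: [0.2, -0.6, -2.2]
gripper_width: 0.0288
finger_force: 25.0
```

```bash
python3 - <<'E'
from h import *
ci=optics.camera_info('wrist'); im=save('wrist','w10'); s=sensors.sense(); r=Rt(); p=s['position']
yaw=np.degrees(np.arctan2(r[1,0],r[0,0]));print(p,s['gripper_width'],yaw)
ztop=p[2]-.0763
print('bore cam-derived',atz(ci,316.5,256,ztop),'tcp-axis at that z',p+r[:,2]*.0763)
x,y=240,158; q=im[y:y+150,x:x+150]
cv2.imwrite('pics/w10c.png',cv2.resize(q[:,:,::-1],None,fx=4,fy=4,interpolation=cv2.INTER_CUBIC))
go(.4655,-.1185,.15,-12)
E
```

```text
[ 0.46695682 -0.11994251  0.2317369 ] 0.028701650384520196 -12.063572513687774
bore cam-derived [ 0.4680205  -0.12077599  0.1554369 ] tcp-axis at that z [ 0.46696805 -0.11994718  0.15543691]
go [-0.0017 -0.0011  0.0817] [ 0.   -0.01 -0.06]
```

View pics/w10c.png

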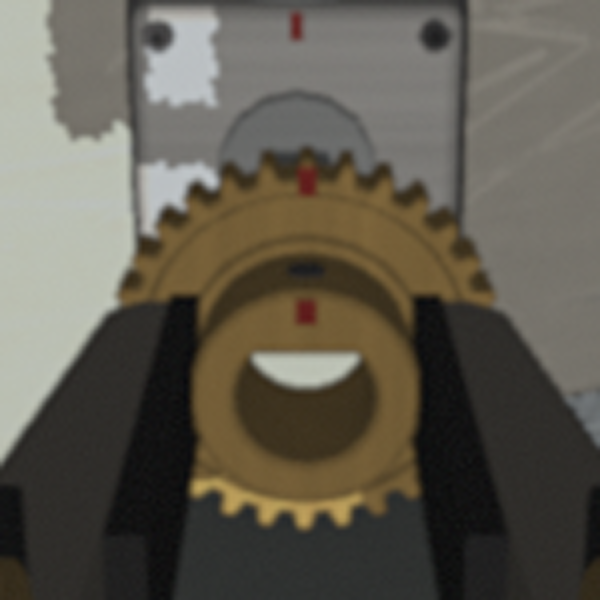

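The gear's marks at (307,181) and (306,312) are parallel to the drive's mark at (296,25), so yaw is right. The gear sits about 2 mm too far along +tool y, so I'll correct that and lower it over the spindle.

Emit:
drive_tool --pt "-0.0025 -0.002 0 0 0 0 -1" --pt "-0.0025 -0.002 0 0 0 0 -1" --pt "-0.0025 -0.002 0.02 0 0 0 -1" --pt "-0.0025 -0.002 0.035 0 0 0 -1" --pt "-0.0025 -0.002 0.05 0 0 0 -1" --pt "-0.0025 -0.002 0.06 0 0 0 -1" --pt "-0.0025 -0.002 0.068 0 0 0 -1" --pt "-0.0025 -0.002 0.068 0 0 0 -1"

```text
t: 27.7
position: [0.4647, -0.1168, 0.1631]
orientation: [-0.0, 0.995, -0.104, -0.0]
force: [0.1, 0.4, -1.9]
gripper_width: 0.0296
finger_force: 25.0
```

Emit:
drive_tool --pt "0 0.0007 0.004 0 0 0 -1" --pt "0 0.0007 0.008 0 0 0 -1" --pt "0 0.0007 0.01 0 0 0 -1" --pt "0 0.0007 0.012 0 0 0 -1" --pt "0 0.0007 0.013 0 0 0 -1" --pt "0 0.0007 0.013 0 0 0 -1"

```text
t: 28.3
position: [0.4645, -0.1175, 0.1506]
orientation: [0.0, 0.995, -0.105, -0.0]
force: [0.6, 0.1, -1.8]
gripper_width: 0.029
finger_force: 25.0
```

Bottom is at 48 mm, already 6 mm down the D section with no force. Continuing home.

Emit:
drive_tool --pt "0 0 0.003 0 0 0 -1" --pt "0 0 0.006 0 0 0 -1" --pt "0 0 0.008 0 0 0 -1" --pt "0 0 0.01 0 0 0 -1" --pt "0 0 0.011 0 0 0 -1" --pt "0 0 0.012 0 0 0 -1" --pt "0 0 0.012 0 0 0 -1"

```text
t: 29.0
position: [0.4645, -0.1175, 0.1386]
orientation: [0.0, 0.995, -0.105, -0.0]
force: [-0.3, 0.1, -1.0]
gripper_width: 0.0292
finger_force: 25.0
```

Emit:
drive_tool --pt "0 0 0.001 0 0 0 -1" --pt "0 0 0.001 0 0 0 -1" --pt "0 0 0.0005 0 0 0 0" --pt "0 0 0.0005 0 0 0 0" --pt "0 0 0.0005 0 0 0 0" --pt "0 0 -0.02 0 0 0 0" --pt "0 0 -0.06 0 0 0 0" --pt "0 0 -0.11 0 0 0 0" --pt "0 0 -0.13 0 0 0 0" --pt "0 0 -0.13 0 0 0 0"

```text
t: 30.0
position: [0.4662, -0.1179, 0.272]
orientation: [0.001, 0.995, -0.105, 0.004]
force: [0.0, 0.0, -0.1]
gripper_width: 0.0461
finger_force: 0.0
```

```bash
python3 - <<'E'
from h import *
ci=optics.camera_info('wrist'); im=save('wrist','w11'); s=sensors.sense(); p=s['position']; print(p)
u,v=proj(ci,(.4655,-.1185,.06)); x,y=int(u)-50,int(v)-60; print(x,y)
A=cv2.resize(im[y:y+100,x:x+100,::-1],(400,400),interpolation=cv2.INTER_CUBIC)
si=save('side','s11'); cs=optics.camera_info('side'); u,v=proj(cs,(.4655,-.1185,.05)); x,y=int(u)-40,int(v)-40
B=cv2.resize(si[y:y+80,x:x+80,::-1],(400,400),interpolation=cv2.INTER_CUBIC)
for n,z in(('new_gear',.046),):
  for c,k in (('wrist',ci),('side',cs)):
    for a in nets.masks_of(c,n)[:1]: l,t,r,b=a['bbox']; print(c,a['score'],a['bbox'],atz(k,(l+r)/2,(t+b)/2,z))
print('side: pred disc left/right', proj(cs,(.4655-.028,-.1185,.041)),proj(cs,(.4655+.028,-.1185,.041)), 'hub top',proj(cs,(.4655,-.1185,.062)))
cv2.imwrite('pics/w11c.png',np.hstack([A,B]))
go(.474,.2915,.25,0)
E
```

```text
[ 0.46508405 -0.11771096  0.26987461]
266 137
wrist 0.9 [288.1, 168.0, 344.8, 220.9] [ 0.46467137 -0.11811351  0.046     ]
side 0.8 [278.0, 241.1, 305.2, 262.0] [ 0.46216408 -0.1221188   0.046     ]
side: pred disc left/right [279.79790172 254.18214459] [305.78012226 249.50532954] hub top [292.54379665 244.50997497]
go [-0.0749 -0.4021  0.0175] [ -0.02   0.16 -12.  ]
```

View pics/w11c.png

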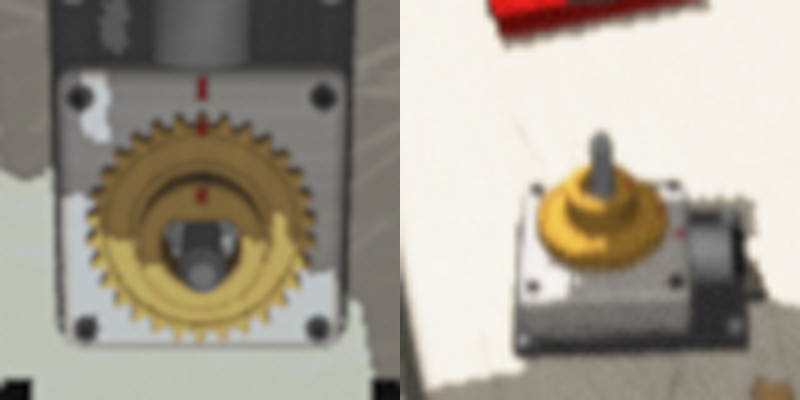

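The brass gear sits flat on the drive, with its marks in line with the drive's mark at column 202. Next I'll fetch the spacer.

Emit:
drive_tool --pt "-0.075 -0.402 0.0 0 0 -12 -0.1" --pt "-0.075 -0.402 0.0 0 0 -12 -0.1" --pt "-0.075 -0.402 0.0 0 0 -12 -0.1" --pt "-0.075 -0.402 0.0 0 0 -12 -0.1" --pt "-0.075 -0.402 0.0 0 0 -12 -0.1" --pt "-0.075 -0.402 0.0 0 0 -12 -0.1" --pt "-0.075 -0.402 0.0 0 0 -12 -0.1" --pt "-0.075 -0.402 0.0 0 0 -12 -0.1" --pt "-0.075 -0.402 0.0 0 0 -12 -0.1" --pt "-0.075 -0.402 0.0 0 0 -12 -0.1" --pt "-0.075 -0.402 0.02 0 0 -12 -0.1" --pt "-0.075 -0.402 0.05 0 0 -12 -0.1" --pt "-0.075 -0.402 0.05 0 0 -12 -0.1" --pt "-0.075 -0.402 0.05 0 0 -12 -0.1"

```text
t: 31.6
position: [0.4749, 0.2895, 0.2182]
orientation: [0.001, 1.0, -0.001, -0.001]
force: [0.1, -0.1, 0.6]
gripper_width: 0.0415
finger_force: 0.0
```

```bash
python3 - <<'E'
from h import *
ci=optics.camera_info('wrist'); im=save('wrist','w12'); s=sensors.sense(); p=s['position']; print(p)
for n,z in (('spacer',.025),('retaining_knob',.031)):
    for a in nets.masks_of('wrist',n)[:1]: l,t,r,b=a['bbox']; print(n,a['score'],a['bbox'],atz(ci,(l+r)/2,(t+b)/2,z))
go(.474,.2922,.1025,0)
E
```

```text
[0.4753485  0.29025142 0.21917993]
spacer 0.68 [294.8, 183.4, 328.1, 218.6] [0.4738595  0.29298544 0.025     ]
retaining_knob 0.64 [292.9, 115.4, 332.3, 153.2] [0.53045999 0.29163947 0.031     ]
go [-0.0017 -0.0011  0.1174] [-0.04 -0.1  -0.06]
```

Emit:
drive_tool --pt "-0.0015 -0.002 0.04 0 0 0 -0.1" --pt "-0.0015 -0.002 0.08 0 0 0 -0.1" --pt "-0.0015 -0.002 0.105 0 0 0 -0.1" --pt "-0.0015 -0.002 0.115 0 0 0 -0.1" --pt "-0.0015 -0.002 0.116 0 0 0 -0.1" --pt "-0.0015 -0.002 0.116 0 0 0 -0.1" --pt "-0.0015 -0.002 0.116 0 0 0 -1" --pt "-0.0015 -0.002 0.116 0 0 0 -1" --pt "-0.0015 -0.002 0.116 0 0 0 -1" --pt "-0.0015 -0.002 0.116 0 0 0 -1" --force 15

```text
t: 32.75
position: [0.474, 0.2937, 0.104]
orientation: [-0.0, 1.0, -0.0, 0.001]
force: [-0.3, 0.4, 6.6]
gripper_width: 0.0274
finger_force: 15.0
```

Emit:
drive_tool --pt "0 0 -0.02 0 0 0 -1" --pt "0 0 -0.06 0 0 0 -1" --pt "0 0 -0.11 0 0 0 -1" --pt "0 0 -0.15 0 0 0 -1" --pt "0 0 -0.15 0 0 0 -1"

```text
t: 33.25
position: [0.4754, 0.2952, 0.2587]
orientation: [-0.003, 1.0, 0.0, 0.005]
force: [-0.0, -0.0, -0.1]
gripper_width: 0.0271
finger_force: 15.0
```

```bash
python3 -c "
from h import *
go(.4655,-.118,.25,-12)"
```

```text
go [-0.01    0.4132  0.0064] [-0.37 -0.52 12.  ]
```

Emit:
drive_tool --pt "-0.01 0.413 0.0 0 0 12 -1" --pt "-0.01 0.413 0.0 0 0 12 -1" --pt "-0.01 0.413 0.0 0 0 12 -1" --pt "-0.01 0.413 0.0 0 0 12 -1" --pt "-0.01 0.413 0.0 0 0 12 -1" --pt "-0.01 0.413 0.0 0 0 12 -1" --pt "-0.01 0.413 0.0 0 0 12 -1" --pt "-0.01 0.413 0.0 0 0 12 -1" --pt "-0.01 0.413 0.0 0 0 12 -1" --pt "-0.01 0.413 0.0 0 0 12 -1" --pt "-0.01 0.413 0.015 0 0 12 -1" --pt "-0.01 0.413 0.03 0 0 12 -1" --pt "-0.01 0.413 0.03 0 0 12 -1" --pt "-0.01 0.413 0.03 0 0 12 -1"

```text
t: 34.65
position: [0.4634, -0.1179, 0.2226]
orientation: [-0.0, 0.995, -0.103, -0.0]
force: [0.3, 1.3, -1.0]
gripper_width: 0.0272
finger_force: 15.0
```

```bash
python3 - <<'E'
from h import *
ci=optics.camera_info('wrist'); im=save('wrist','w13'); s=sensors.sense(); p=s['position']; r=Rt(); print(p,np.round(r[:,2],3))
ztop=p[2]-.079
for a in nets.masks_of('wrist','spacer')[:1]: l,t,rr,b=a['bbox']; print(a['score'],a['bbox'],atz(ci,(l+rr)/2,(t+b)/2,ztop))
print('axis',p+r[:,2]*.079, proj(ci,p+r[:,2]*.079))
x,y=240,170
cv2.imwrite('pics/w13c.png',cv2.resize(im[y:y+150,x:x+150,::-1],None,fx=4,fy=4,interpolation=cv2.INTER_CUBIC))
go(.4655,-.118,.2,-12)
E
```

```text
[ 0.46368075 -0.11832837  0.2230185 ] [ 0.  0. -1.]
0.8 [288.8, 221.4, 344.3, 281.6] [ 0.46604105 -0.11886302  0.1440185 ]
axis [ 0.46370783 -0.11830052  0.14401851] [316.41370608 255.74781901]
go [ 0.0015 -0.001   0.0233] [-0.01 -0.05  0.1 ]
```

View pics/w13c.png

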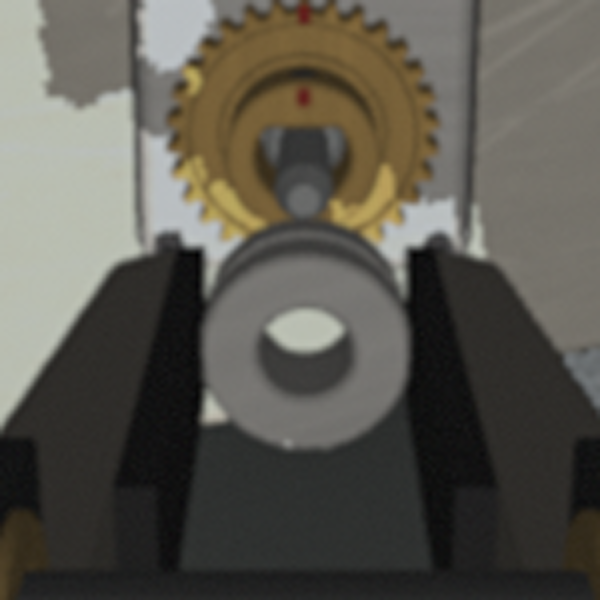

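```bash
python3 -c "
from h import *
ci=optics.camera_info('wrist');t=atz(ci,316,220.5,.09);print(t,atz(ci,316.6,255.5,.144))
go(t[0],t[1],.2,-12)"
```

```text
[ 0.46547415 -0.11913078  0.09      ] [ 0.4640454  -0.11920482  0.144     ]
go [0.0017 0.0001 0.0233] [-0.01 -0.05  0.1 ]
```

The spindle tip is at (304,202) and the sleeve's top face centre at (306,342), so the sleeve needs +1.4 mm in tool x and then lowering.

Emit:
drive_tool --pt "0.0014 -0.0004 0.01 0 0 0 -1" --pt "0.0014 -0.0004 0.025 0 0 0 -1" --pt "0.0014 -0.0004 0.03 0 0 0 -1" --pt "0.0014 -0.0004 0.035 0 0 0 -1" --pt "0.0014 -0.0004 0.04 0 0 0 -1" --pt "0.0014 -0.0004 0.043 0 0 0 -1" --pt "0.0014 -0.0004 0.043 0 0 0 -1"

```text
t: 35.45
position: [0.4653, -0.1194, 0.1796]
orientation: [-0.0, 0.995, -0.104, 0.001]
force: [2.2, 1.6, -0.5]
gripper_width: 0.0273
finger_force: 15.0
```

Emit:
drive_tool --pt "0.0003 -0.0005 0.005 0 0 0 -1" --pt "0.0003 -0.0005 0.01 0 0 0 -1" --pt "0.0003 -0.0005 0.014 0 0 0 -1" --pt "0.0003 -0.0005 0.018 0 0 0 -1" --pt "0.0003 -0.0005 0.02 0 0 0 -1" --pt "0.0003 -0.0005 0.02 0 0 0 -1"

```text
t: 36.05
position: [0.4656, -0.1189, 0.1595]
orientation: [-0.0, 0.995, -0.104, 0.0]
force: [4.4, 1.4, -2.9]
gripper_width: 0.0272
finger_force: 15.0
```

Emit:
drive_tool --pt "0.0005 -0.0002 0.001 0 0 0 -1" --pt "0.0005 -0.0002 0.002 0 0 0 -1" --pt "0.0005 -0.0002 0.003 0 0 0 -1" --pt "0.0005 -0.0002 0.003 0 0 0 -1"

```text
t: 36.45
position: [0.4659, -0.1191, 0.157]
orientation: [0.0, 0.995, -0.105, 0.0]
force: [2.2, 1.8, 3.7]
gripper_width: 0.0268
finger_force: 15.0
```

Contact at the expected height. Release and rise.

Emit:
drive_tool --pt "0.0005 -0.0003 0 0 0 0 0" --pt "0.0005 -0.0003 0 0 0 0 0" --pt "0.0005 -0.0003 0 0 0 0 0" --pt "0 0 -0.02 0 0 0 0" --pt "0 0 -0.06 0 0 0 0" --pt "0 0 -0.1 0 0 0 0" --pt "0 0 -0.1 0 0 0 0"

```text
t: 37.15
position: [0.4677, -0.1197, 0.2611]
orientation: [0.001, 0.994, -0.105, 0.004]
force: [0.4, 0.0, 0.1]
gripper_width: 0.046
finger_force: 0.0
```

```bash
python3 - <<'E'
from h import *
cs=optics.camera_info('side'); si=save('side','s14')
for n in ('spacer','new_gear'):
    for a in nets.masks_of('side',n)[:1]: print(n,a['score'],a['bbox'])
c=(.4655,-.1185)
print('pred spacer top/bot centre',proj(cs,(*c,.078)),proj(cs,(*c,.062)))
go(.5302,.2918,.25,0)
E
```

```text
new_gear 0.69 [279.2, 246.2, 302.1, 261.9]
pred spacer top/bot centre [292.28415773 238.77919531] [292.54379665 244.50997497]
go [-0.0217 -0.4156  0.0059] [  0.02   0.08 -12.02]
```

Now the knob.

Emit:
drive_tool --pt "-0.022 -0.416 0.0 0 0 -12 -0.05" --pt "-0.022 -0.416 0.0 0 0 -12 -0.05" --pt "-0.022 -0.416 0.0 0 0 -12 -0.05" --pt "-0.022 -0.416 0.0 0 0 -12 -0.05" --pt "-0.022 -0.416 0.0 0 0 -12 -0.05" --pt "-0.022 -0.416 0.0 0 0 -12 -0.05" --pt "-0.022 -0.416 0.0 0 0 -12 -0.05" --pt "-0.022 -0.416 0.0 0 0 -12 -0.05" --pt "-0.022 -0.416 0.0 0 0 -12 -0.05" --pt "-0.022 -0.416 0.0 0 0 -12 -0.05" --pt "-0.022 -0.416 0.02 0 0 -12 -0.05" --pt "-0.022 -0.416 0.04 0 0 -12 -0.05" --pt "-0.022 -0.416 0.04 0 0 -12 -0.05" --pt "-0.022 -0.416 0.04 0 0 -12 -0.05"

```text
t: 38.7
position: [0.5307, 0.2905, 0.216]
orientation: [0.001, 1.0, -0.001, -0.001]
force: [-0.0, -0.5, -0.4]
gripper_width: 0.0434
finger_force: 0.0
```

```bash
python3 - <<'E'
from h import *
ci=optics.camera_info('wrist'); im=save('wrist','w15'); s=sensors.sense(); p=s['position']; print(p)
for n,z in (('retaining_knob',.031),):
    for a in nets.masks_of('wrist',n)[:1]: l,t,r,b=a['bbox']; print(n,a['score'],a['bbox'],atz(ci,(l+r)/2,(t+b)/2,z))
cs=optics.camera_info('side'); si=save('side','s15')
for n in ('spacer','new_gear'):
    for a in nets.masks_of('side',n)[:1]: print(n,a['score'],a['bbox'])
u,v=proj(cs,(.4655,-.1185,.06)); x,y=int(u)-35,int(v)-30
cv2.imwrite('pics/s15c.png',cv2.resize(si[y:y+60,x:x+70,::-1],None,fx=6,fy=6,interpolation=cv2.INTER_CUBIC))
go(.5302,.2918,.1045,0)
E
```

```text
[0.53097053 0.29120617 0.21689693]
retaining_knob 0.61 [296.1, 182.8, 331.9, 217.2] [0.53265924 0.29177789 0.031     ]
spacer 0.58 [284.5, 238.4, 301.8, 251.7]
new_gear 0.6 [278.7, 244.6, 304.7, 263.2]
go [-0.001   0.0006  0.1131] [-0.03 -0.08 -0.02]
```

View pics/s15c.png

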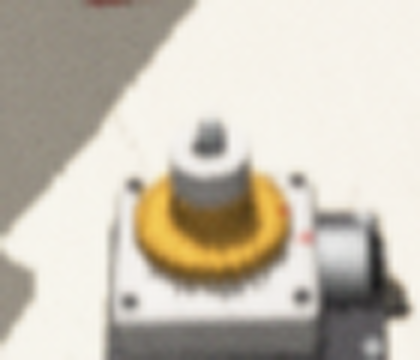

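The sleeve sits squarely on the brass hub, with the spindle showing above it at (208,130). Now I'll grip the knob.

Emit:
drive_tool --pt "0 -0.0005 0.04 0 0 0 -0.05" --pt "0 -0.0005 0.08 0 0 0 -0.05" --pt "0 -0.0005 0.1 0 0 0 -0.05" --pt "0 -0.0005 0.11 0 0 0 -0.05" --pt "0 -0.0005 0.111 0 0 0 -0.05" --pt "0 -0.0005 0.111 0 0 0 -0.05" --pt "0 -0.0005 0.111 0 0 0 -1" --pt "0 -0.0005 0.111 0 0 0 -1" --pt "0 -0.0005 0.111 0 0 0 -1" --pt "0 -0.0005 0.111 0 0 0 -1"

```text
t: 39.95
position: [0.5313, 0.2932, 0.107]
orientation: [-0.0, 1.0, -0.0, 0.001]
force: [-0.5, -0.4, 6.9]
gripper_width: 0.0293
finger_force: 15.0
```

Emit:
drive_tool --pt "0 0 -0.02 0 0 0 -1" --pt "0 0 -0.06 0 0 0 -1" --pt "0 0 -0.11 0 0 0 -1" --pt "0 0 -0.15 0 0 0 -1" --pt "0 0 -0.15 0 0 0 -1"

```text
t: 40.45
position: [0.5328, 0.2948, 0.2621]
orientation: [-0.003, 1.0, 0.0, 0.005]
force: [0.9, 0.1, -0.1]
gripper_width: 0.0293
finger_force: 15.0
```

```bash
python3 -c "
from h import *
go(.4655,-.1185,.25,-12)"
```

```text
go [-0.0674  0.4133  0.0092] [-0.37 -0.54 12.  ]
```

Emit:
drive_tool --pt "-0.066 0.413 0.0 0 0 12 -1" --pt "-0.066 0.413 0.0 0 0 12 -1" --pt "-0.066 0.413 0.0 0 0 12 -1" --pt "-0.066 0.413 0.0 0 0 12 -1" --pt "-0.066 0.413 0.0 0 0 12 -1" --pt "-0.066 0.413 0.0 0 0 12 -1" --pt "-0.066 0.413 0.0 0 0 12 -1" --pt "-0.066 0.413 0.0 0 0 12 -1" --pt "-0.066 0.413 0.0 0 0 12 -1" --pt "-0.066 0.413 0.0 0 0 12 -1" --pt "-0.066 0.413 0.015 0 0 12 -1" --pt "-0.066 0.413 0.03 0 0 12 -1" --pt "-0.066 0.413 0.03 0 0 12 -1" --pt "-0.066 0.413 0.03 0 0 12 -1"

```text
t: 41.85
position: [0.4647, -0.1188, 0.2255]
orientation: [-0.0, 0.995, -0.104, -0.0]
force: [-0.2, -0.6, -0.2]
gripper_width: 0.0294
finger_force: 15.0
```

```bash
python3 - <<'E'
from h import *
ci=optics.camera_info('wrist'); im=save('wrist','w16'); s=sensors.sense(); p=s['position']; r=Rt(); print(p,np.round(r[:,2],3))
d=.098-.022; print('axis px',proj(ci,p+r[:,2]*d))
t=[p[0],p[1],p[2]-d]; u,v=proj(ci,t)
x,y=240,170
cv2.imwrite('pics/w16c.png',cv2.resize(im[y:y+150,x:x+150,::-1],None,fx=4,fy=4,interpolation=cv2.INTER_CUBIC))
go(.4655,-.1187,.2,-12)
E
```

```text
[ 0.46499065 -0.11913323  0.22591354] [ 0.  0. -1.]
axis px [316.19364905 258.25559457]
go [ 0.0004 -0.0005  0.0259] [-0.02 -0.01  0.09]
```

View pics/w16c.png

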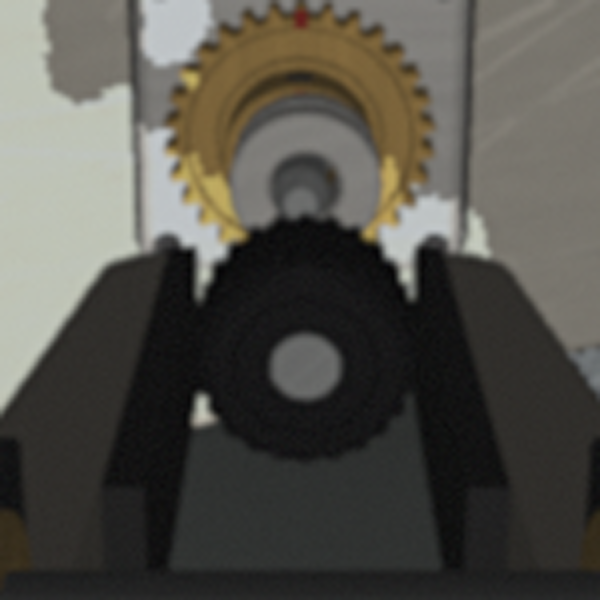

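```bash
python3 -c "
from h import *
ci=optics.camera_info('wrist');print(atz(ci,315.1,220.3,.09)); z=sensors.sense()['position'][2]-.076
for v in (258.3,259.3,261.7): print(atz(ci,316.5,v,z))"
```

```text
[ 0.46599358 -0.11876169  0.09      ]
[ 0.46511885 -0.11953982  0.14991354]
[ 0.46457038 -0.11942399  0.14991354]
[ 0.46325009 -0.11914515  0.14991354]
```

The knob's dot is at (306,367) and the spindle tip at about (300,201), so I'll shift about +1.3 mm in tool x and −0.8 mm in y while lowering.

Emit:
drive_tool --pt "0.0013 -0.0008 0.01 0 0 0 -1" --pt "0.0013 -0.0008 0.025 0 0 0 -1" --pt "0.0013 -0.0008 0.032 0 0 0 -1" --pt "0.0013 -0.0008 0.037 0 0 0 -1" --pt "0.0013 -0.0008 0.041 0 0 0 -1" --pt "0.0013 -0.0008 0.044 0 0 0 -1" --pt "0.0013 -0.0008 0.044 0 0 0 -1"

```text
t: 42.6
position: [0.4663, -0.1194, 0.1816]
orientation: [-0.0, 0.995, -0.104, 0.0]
force: [-0.1, 0.3, -0.7]
gripper_width: 0.0294
finger_force: 15.0
```

Bottom is at about 84 mm, below the tip, with no force. Continuing down to the sleeve.

Emit:
drive_tool --pt "0 0 0.002 0 0 0 -1" --pt "0 0 0.004 0 0 0 -1" --pt "0 0 0.005 0 0 0 -1" --pt "0 0 0.006 0 0 0 -1" --pt "0 0 0.006 0 0 0 -1"

```text
t: 43.1
position: [0.4664, -0.1194, 0.1759]
orientation: [-0.0, 0.995, -0.104, 0.0]
force: [0.5, 2.0, 1.3]
gripper_width: 0.0292
finger_force: 15.0
```

Emit:
drive_tool --pt "0 0 0.001 0 0 0 -1" --pt "0 0 0.0015 0 0 0 -1" --pt "0 0 0.0015 0 0 0 -1"

```text
t: 43.4
position: [0.4666, -0.1195, 0.1757]
orientation: [0.0, 0.995, -0.104, 0.001]
force: [-2.0, 2.2, 16.0]
gripper_width: 0.0291
finger_force: 15.0
```

Seated firmly. Release, rise, and check.

Emit:
drive_tool --pt "0 0 0 0 0 0 0" --pt "0 0 0 0 0 0 0" --pt "0 0 0 0 0 0 0" --pt "0 0 -0.02 0 0 0 0" --pt "0 0 -0.06 0 0 0 0" --pt "0 0 -0.11 0 0 0 0" --pt "0 0 -0.15 0 0 0 0" --pt "-0.05 -0.15 -0.15 0 0 0 0" --pt "-0.05 -0.15 -0.15 0 0 0 0" --pt "-0.05 -0.15 -0.15 0 0 0 0" --pt "-0.05 -0.15 -0.15 0 0 0 0" --pt "-0.05 -0.15 -0.15 0 0 0 0"

```text
t: 44.6
position: [0.448, 0.0387, 0.324]
orientation: [0.0, 0.995, -0.103, -0.0]
force: [0.9, -0.6, -0.8]
gripper_width: 0.0459
finger_force: 0.0
```

```bash
python3 - <<'E'
from h import *
cs=optics.camera_info('side'); si=save('side','s17')
print('pred knob top',proj(cs,(.4655,-.1185,.1)),'spacer/knob joint',proj(cs,(.4655,-.1185,.078)))
for n in ('retaining_knob','spacer','new_gear','worn_gear','lens_barrel','red_driver','tweezers'):
    for a in nets.masks_of('side',n)[:1]: print(n,a['score'],a['bbox'])
u,v=proj(cs,(.4655,-.1185,.06)); x,y=int(u)-35,int(v)-45
A=cv2.resize(si[y:y+80,x:x+70,::-1],(350,400),interpolation=cv2.INTER_CUBIC)
B=cv2.resize(cv2.imread('pics/side0.png')[y:y+80,x:x+70],(350,400),interpolation=cv2.INTER_CUBIC)
cv2.imwrite('pics/s17c.png',np.hstack([A,B]))
E
```

```text
pred knob top [291.91806488 230.67434584] spacer/knob joint [292.28415773 238.77919531]
retaining_knob 0.69 [286.3, 230.7, 297.9, 243.2]
spacer 0.42 [282.7, 240.9, 301.1, 252.6]
new_gear 0.87 [280.6, 243.6, 305.7, 261.8]
worn_gear 0.52 [276.2, 190.6, 298.8, 204.9]
tweezers 0.52 [283.1, 293.7, 338.5, 310.2]
```

View pics/s17c.png

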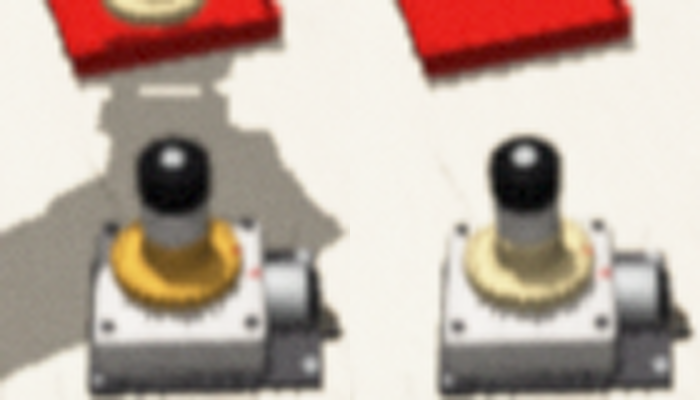

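The new stack (left) is as high as the original (right), with the knob top at about row 140 in both. The brass gear is seated with its marks aligned, so I'm handing in the job.

```bash
python3 -c "
from workcell import robot
print(robot.sign_off())"
```

```text
the job is handed in; nothing more can be done
None
```

The job is handed in: the brass gear is home and aligned on the drive, the spacer and knob are back on at their original height, and the worn gear lies hub up in the red scrap tray; I didn't re-measure the lens, screwdriver and tweezers at the end, but no move went near them.

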